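# Rehook the return spring of a lab shaker drive

### The arm

A 7-joint arm with a two-finger parallel gripper is mounted at the origin on the work surface. World frame = base frame: x ahead of the robot, y to its left, z up, the work surface at z = 0. Lengths are in m, angles in rad, forces in N, time in s.
With the tool pointing down it reaches from about 0.4 to 0.85 m from the base axis. Payload 10.4 kg.
Tool frame: the origin (TCP) lies at the very end of the fingers, on their centre line; the grasp point (between the pads) lies 19 mm behind it; z points along the fingers, y is the line along which they close (so a half turn about z gives the same grasp; the last joint's range is limited). The gripper opens to 87 mm and grips with 3 to 60 N. Pads are 19 mm wide; open, the fingers measure 117 mm over their backs; the gripper's body (75 mm by 190 mm) begins 51 mm behind the grasp point.
Start: joints at [-1.342, 0.332, -0.065, 1.46, 0.022, 1.35, -0.088], TCP at [0.156, 0.605, 0.223] pointing down, gripper open.
Joint ranges: [-2.6, 2.6], [-0.5, 2.12], [-1.47, 1.34], [0.16, 2.42], [-1.27, 4.41], [0.06, 2.06], [-2.6, 2.6]. Speed limits (rad/s): [2.22, 2.22, 2.79, 2.79, 3.14, 3.14, 3.14].

### API

Orientations are given as a unit quaternion [x, y, z, w].
In Python, from bench import r gives the robot as it stands.
- The arm moves only by the shell command python3 -m crank 'ROWS' [FORCE]. ROWS is JSON, a list that holds one entry, the list of rows, each a list of 5 numbers: the shift along the tool's x, y, z in mm, then the turn about the tool's z in degrees, then the opening, from -1 (shut) to 1 (fully open). A call has 1 to 20 rows; each row is the pose to reach, as a shift and turn from the pose commanded when the call began, along the tool's axes at that moment; what a row does not reach only later rows make up. A row lasts 1/10 s, in which the tool goes at most 50 mm and 8.59 degrees, less where a joint would pass 70% of its speed; a pose out of reach is approached as far as the arm can. A call with a gripper value outside its range is refused whole. The fingers move at their own pace and stop on an object; FORCE is the grip in N (left out, the last holds). Time passes only in rows, so rows that repeat a pose let the fingers close. It gives the time, the measured TCP pose, the force, the opening and the grip force at its end, in the units of the state.
- r.read_state(): the state, without advancing time (a new reading comes with each control period).
- r.camera(name): name is "scene" or "top"; returns a dict with "image" (420x560x3 uint8, red, green, blue), "vfov" (degrees; the focal length in pixels is half the picture's height over the tangent of half this angle, whatever the lens; pixels are square), "cx", "cy" (the principal point, pixels), "eye" and "attitude" of the camera in the world. Camera axes: x right, y down, z forward; pixel columns grow to the right and rows downward; lengths in m; the calibration is good to about 2 mm. A picture is of the moment at which its call begins. There is no depth.
- r.close_job(): hands the job in; it is judged then, once.
The state is a dict: "time": time; "joint_positions": joint angles; "joint_vel": joint speeds; "joint_torque": joint torques, N m; "ee_pos": TCP position; "eef_rot": TCP orientation; "ft_force": force on the tool from outside, world axes, zero at the start; "torque": the same for the moment, N m; "width": finger opening in m; "grip_force": force on a finger pad.
Only numpy, scipy, OpenCV 4.12 (cv2) and the standard library are available. Lean on these libraries where they do the work, as an engineer would, in place of code of your own. Each camera call takes 0.05 s, during which the arm holds its last target. There are 200 camera calls.

### The job

The return spring of this open shaker drive has come unhooked and lies to one side. Pick up the spring puller, catch its prong in the loop at the spring's free end, stretch the spring no further than you must to swing its hook round the upright anchor post, and ease it back, without a snap, until the hook holds on the post under tension. Then lay the puller in the steel tray; the robot's own fingers must stay off the spring.

Things in the scene. Friction and masses are not known exactly. Their poses are not given: they have to be found in the camera images.
- puller_grip (a point): Centre (half-way up, 20 mm) of the spring puller's handle: black plastic, 100 mm long, 24 wide, 40 high, standing flat on the bench. x runs along it towards the prong, z up. An 8 mm steel shank, its centre 10 mm above this point, leaves the front end and turns straight down into a prong whose axis is 105 mm ahead of this point.
- puller_prong (a point): Foot of the puller's prong: centre of its 11 mm ball, 105 mm ahead of and 12 mm below the centre of the handle. The prong above it is straight and 8 mm thick; its free length, from the ball's centre to the underside of the shank, is 18 mm.
- puller: The whole spring puller, about 0.14 kg; origin at the middle of the handle's underside, axes as for the handle (x to the prong, z up).
- pivot (a point): Fixed end of the steel spring: the vertical pin about which the spring swings level, at the height of the spring's centre line, which stays 57 mm above the bench and 45 mm above the drive's dark steel base plate (300 x 220 x 12 mm). The spring can only swing level about this pin and lengthen along its own axis; it cannot lift.
- spring: The whole steel spring, with coils (23 mm thick) and hook; origin at the pivot. Light friction: slack, it stays where it is swung to. Stretching takes 2 N at first plus 0.08 N per mm. It starts swung aside so that the hook's open side faces the post.
- eye (a point): Centre of the closed loop at the spring's free end, beyond the hook, lying flat: 22 mm inside width, of 6 mm bar, at the spring's centre line. Slack, it is 160 mm from the pivot. The prong goes down into it from above; when pulling, the prong's axis is 7 mm further out than this centre.
- hook_bend (a point): Where the post's axis lies once the hook is seated: inside the hook's bend, 23 mm nearer to the pivot than the loop's centre, 137 mm from the pivot when slack. x points out along the spring, y to the hook's open side. The hook is a J of 6 mm bar, 18 mm wide inside. More than 82 mm of stretch (over 219 mm from the pivot) ruins the spring.
- hook: The spring's hook end with its loop; origin where it joins the coils, 44 mm nearer to the pivot than the hook's bend. The closed side (-y) is straight; on the open side (+y) the tip ends about 8 mm nearer to the pivot than the bend point. The post enters sideways when it is 14 to 32 mm nearer to the pivot than the bend point (22 is best).
- post_mid (a point): Anchor post: upright steel pin 12 mm in diameter, on a round foot on the plate, with a 15 mm head whose top is 76 mm above the bench. This point is on its axis at the height of the spring's centre line, 164 to 180 mm from the pivot: seated, the spring is stretched by 27 to 43 mm.
- post: The anchor post; origin at the centre of its foot, on the plate's top.
- tray: Open steel tray on the bench, 230 mm (x) by 140 mm (y), rim 22 mm high, walls and floor 4 mm thick. Origin: centre of its underside. Tray and puller lie to the left and right of the drive base, either way round.

How it is judged:
By the outcome, as a careful person would: the job done as asked, in the order asked, and still so for the second after the job is handed in, with the robot touching nothing.
It also fails if it takes over 64 s, if anything falls off the work surface, if the arm or the gripper's body presses on something with over 40 N, if the wrist force passes 120 N, or if a joint passes its speed limit or range.

## Working session

There is one attempt and no reset: what is moved stays moved. The work goes in short steps, Python scripts to look and compute and a shell command to move; the robot and the scene stay as the last step left them, time stands still between calls to the robot, and variables do not carry over. Pictures are saved under pics/ and viewed, at most 12 in all, crops included, and the job is handed in when it is done.

```bash
mkdir -p pics; ls; cat > h.py <<'E'
import numpy as np, cv2, json
from scipy.spatial.transform import Rotation as R
from bench import r
def cam(n,fn):
    c=r.camera(n); im=c.pop("image"); cv2.imwrite(f"pics/{fn}.png",cv2.cvtColor(im,cv2.COLOR_RGB2BGR))
    json.dump({k:np.asarray(v).tolist() for k,v in c.items()},open(f"pics/{fn}.json","w")); return c
def rot(c):
    a=np.asarray(c["attitude"]); return a if a.shape==(3,3) else R.from_quat(a).as_matrix()
def px(fn,u,v,z):
    c=json.load(open(f"pics/{fn}.json")); f=210/np.tan(np.radians(c["vfov"])/2)
    d=rot(c)@np.array([(u-c["cx"])/f,(v-c["cy"])/f,1]); e=np.array(c["eye"]); return e+d*(z-e[2])/d[2]
def crop(fn,u0,v0,u1,v1,s,out):
    im=cv2.imread(f"pics/{fn}.png")[v0:v1,u0:u1]; cv2.imwrite(f"pics/{out}.png",cv2.resize(im,None,fx=s,fy=s,interpolation=cv2.INTER_CUBIC))
E
python3 - <<'E'
from h import *
for n in("scene","top"): print(cam(n,n+"0"))
print(r.read_state())
a=cv2.imread("pics/scene0.png");b=cv2.imread("pics/top0.png")
E
```

```text
pics
{'vfov': 47.837253442868374, 'cx': 273.06933331208927, 'cy': 202.64664947616853, 'eye': array([1.06948471, 0.71817129, 0.71514988]), 'attitude': array([ 0.26399889,  0.84614712, -0.44126109, -0.14010097])}
{'vfov': 51.60827464880529, 'cx': 270.91289610372314, 'cy': 202.23966000886844, 'eye': array([ 0.35784779, -0.04952226,  1.42312451]), 'attitude': array([-0.70325638,  0.70750223, -0.04759425,  0.05104745])}
{'time': 0.1, 'joint_positions': array([-1.3415952 ,  0.33285041, -0.06470974,  1.46087251,  0.02157467,
        1.34991296, -0.08848675]), 'joint_vel': array([ 8.72146533e-04, -1.56707406e-03,  4.92328645e-04, -1.38365323e-03,
        8.80085821e-05,  1.51673773e-03, -7.69700121e-04]), 'joint_torque': array([ 1.72185060e-03, -6.24548292e+01,  2.46560090e-02, -3.90711594e+01,
       -6.14793319e-02,  3.66197980e-02,  7.07080926e-05]), 'ee_pos': array([0.15561813, 0.60494307, 0.22180021]), 'eef_rot': array([ 1.25550120e-01,  9.92087049e-01, -6.71083493e-04, -6.81031837e-05]), 'ft_force': array([0.33683872, 0.02366734, 0.54510749]), 'torque': array([ 0.05105504, -0.00434195, -0.01708101]), 'grip_force': 0.0, 'width': 0.08689859237922129}
```

View pics/top0.png

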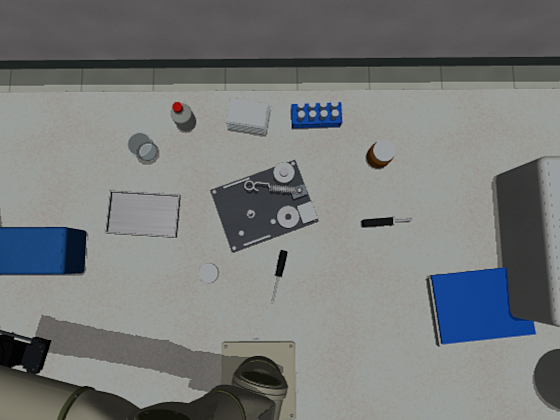

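View pics/scene0.png

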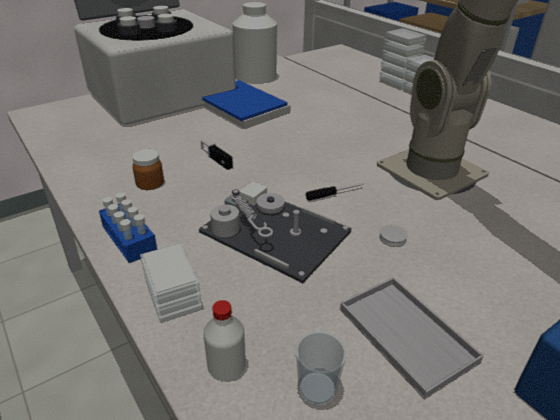

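Top view: plate around (265,205), spring from pivot ~(298,190) to loop ~(250,185), post ~(250,213), puller at (361–411,221) on the right, tray at (143,214). The tool at (280,270) is a screwdriver. I'll look closer.

```bash
python3 - <<'E'
from h import *
crop("top0",205,155,415,258,3.8,"c1")
crop("scene0",190,130,360,280,4,"c2")
E
```

```text
(no output)
```

View pics/c1.png

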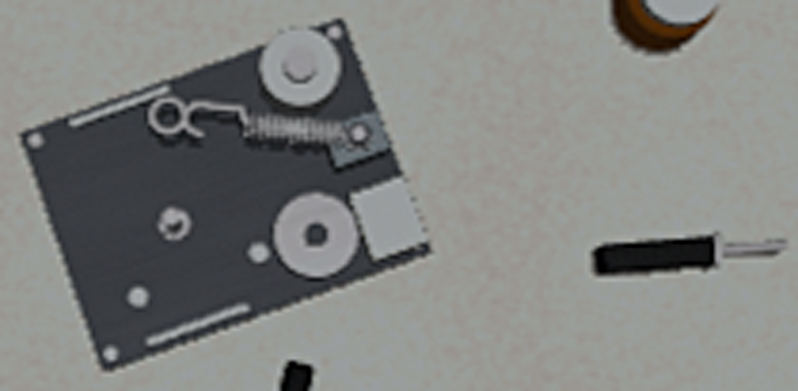

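View pics/c2.png

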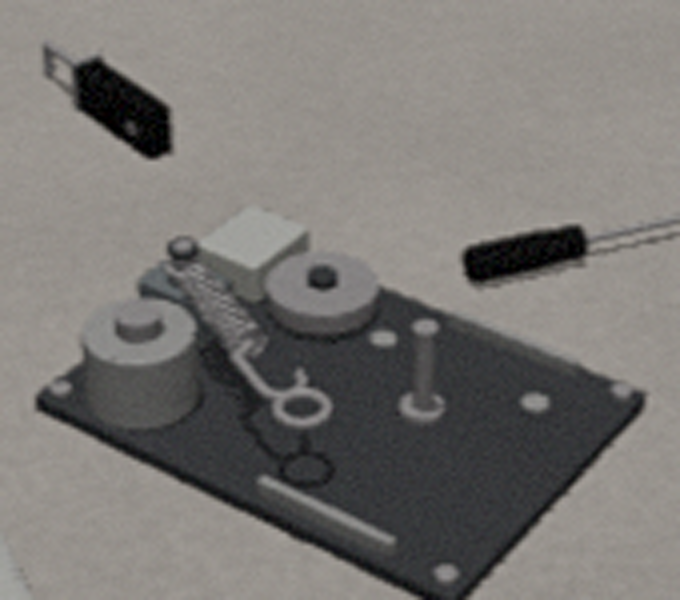

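```bash
python3 - <<'E'
from h import *
np.set_printoptions(precision=4,suppress=True)
t=lambda u,v,z: px("top0",205+u/3.8,155+v/3.8,z)
s=lambda u,v,z: px("scene0",190+u/4,130+v/4,z)
print("eye",t(168,117,.057),s(302,407,.057))
print("pivot",t(360,132,.06),[s(183,247,z) for z in(.057,.065,.075)])
print("post",t(175,222,.076),s(427,326,.076), "foot",s(422,406,.014))
print("puller rear",t(594,261,.03),"front",t(717,250,.04),"tip",t(784,246,.034))
a=[t(595,248,.04),t(593,275,.02),t(714,237,.04),t(717,265,.04),t(597,272,.04)];print(a)
print("puller scene handle front top", s(95,62,.04),"rear top",s(165,120,.04),"shank tip",s(50,46,.034))
print("tray",[px("top0",u,v,.022) for u,v in((109,191),(181,194),(179,237),(107,234))])
print("tallest drums",t(300,65,.05),t(316,235,.04),t(380,220,.04))
E
```

```text
eye [0.6034 0.0256 0.057 ] [0.6069 0.0271 0.057 ]
pivot [ 0.589  -0.1353  0.06  ] [array([ 0.578 , -0.1493,  0.057 ]), array([ 0.584 , -0.1388,  0.065 ]), array([ 0.5914, -0.1256,  0.075 ])]
post [0.5123 0.0187 0.076 ] [0.519  0.0257 0.076 ] foot [0.5172 0.0217 0.014 ]
puller rear [ 0.4822 -0.3333  0.03  ] front [ 0.4899 -0.4348  0.04  ] tip [ 0.4936 -0.4931  0.034 ]
[array([ 0.4923, -0.3325,  0.04  ]), array([ 0.4712, -0.3341,  0.02  ]), array([ 0.5009, -0.4328,  0.04  ]), array([ 0.4773, -0.4343,  0.04  ]), array([ 0.472 , -0.3335,  0.04  ])]
puller scene handle front top [ 0.4894 -0.4258  0.04  ] rear top [ 0.4908 -0.3203  0.04  ] shank tip [ 0.5002 -0.4786  0.034 ]
tray [array([0.5953, 0.487 , 0.022 ]), array([0.5839, 0.2506, 0.022 ]), array([0.4435, 0.2538, 0.022 ]), array([0.4545, 0.487 , 0.022 ])]
tallest drums [ 0.6487 -0.0859  0.05  ] [ 0.5047 -0.0982  0.04  ] [ 0.5171 -0.1523  0.04  ]
```

```bash
cat >> h.py <<'E'
def go(x,y,z,yaw_deg=None):
    "world TCP target -> tool-frame mm, turn deg (yaw = world angle of tool y)"
    s=r.read_state(); M=R.from_quat(s["eef_rot"]).as_matrix(); d=M.T@(np.array([x,y,z])-s["ee_pos"])*1000
    now=np.degrees(np.arctan2(M[1,1],M[0,1])); tn=0 if yaw_deg is None else (now-yaw_deg+180)%360-180
    print(np.round(d,1),"turn",round(tn,1),"(yaw now %.1f)"%now)
E
python3 - <<'E'
from h import *
go(.5,.25,.2,75);go(.58,.0,.2,40);go(.486,-.383,.2,4.9)
E
```

```text
[-421.9 -257.9   22.2] turn 0.6 (yaw now 75.6)
[-561.7 -480.1   22.5] turn 35.6 (yaw now 75.6)
[-566.1 -874.5   23. ] turn 70.7 (yaw now 75.6)
```

```bash
python3 -m crank '[[[-60,-37,3,0,1],[-120,-74,6,0,1],[-180,-110,9,0,1],[-220,-135,12,0,1],[-260,-160,14,0,1],[-300,-184,16,0,1],[-340,-208,18,2,1],[-380,-233,20,4,1],[-422,-258,22,8,1],[-450,-300,22,14,1],[-480,-345,22,20,1],[-510,-390,22,27,1],[-540,-435,22,32,1],[-562,-480,22,36,1],[-562,-530,22,42,1],[-563,-580,22,48,1],[-564,-630,22,54,1],[-564,-680,22,60,1],[-565,-730,22,66,1],[-566,-780,22,71,1]]]' 50; python3 -c "
from h import *
go(.486,-.383,.12,4.9);print(r.read_state()['joint_positions'])"
```

```text
time: 2.1
ee_pos: [0.5199, -0.2442, 0.2004]
eef_rot: [0.68, 0.733, 0.0, -0.0]
ft_force: [1.8, -0.9, 0.7]
width: 0.0869
grip_force: 0.0
[-135.8  -44.3   80.4] turn -0.5 (yaw now 4.4)
[-0.23164757  0.26980227  0.70782696  1.66308032 -0.18245146  1.27622866
  0.58750122]
```

```bash
python3 -m crank '[[[-45,-15,20,-0.5,1],[-90,-30,50,-0.5,1],[-136,-44,80,-0.5,1],[-136,-44,105,-0.5,1],[-136,-44,130,-0.5,1],[-136,-44,155,-0.5,1],[-136,-44,175,-0.5,1],[-136,-44,185,-0.5,1],[-136,-44,193,-0.5,1],[-136,-44,193,-0.5,1],[-136,-44,193,-0.5,-1],[-136,-44,193,-0.5,-1],[-136,-44,193,-0.5,-1],[-136,-44,193,-0.5,-1],[-136,-44,193,-0.5,-1],[-136,-44,193,-0.5,-1]]]' 50; python3 -c "
from h import *
print(r.read_state()['ee_pos'])"
```

```text
time: 3.7
ee_pos: [0.4877, -0.3816, 0.0076]
eef_rot: [0.675, 0.738, 0.0, 0.0]
ft_force: [0.5, 0.6, -0.3]
width: 0.0471
grip_force: 0.0
[ 0.48770881 -0.38159739  0.00757355]
```

Fingers still closing; wait, then lift.

```bash
python3 -m crank '[[[0,0,0,0,-1],[0,0,0,0,-1],[0,0,0,0,-1],[0,0,0,0,-1],[0,0,0,0,-1],[0,0,0,0,-1],[0,0,0,0,-1],[0,0,0,0,-1]]]' 50;  python3 -m crank '[[[0,0,-10,0,-1],[0,0,-30,0,-1],[0,0,-60,0,-1],[0,0,-90,0,-1],[0,0,-120,0,-1],[0,0,-140,0,-1],[0,0,-140,0,-1],[0,0,-140,0,-1]]]'
python3 -c "
from h import *
cam('top','top1');cam('scene','scene1');go(.59,.13,.148)
a=cv2.imread('pics/top1.png')[190:250,330:430];b=cv2.imread('pics/scene1.png')[90:190,150:270]
cv2.imwrite('pics/c3.png',np.hstack([cv2.resize(a,(400,240),interpolation=2),cv2.resize(b,(400,333),interpolation=2)[:240]]))
cv2.imwrite('pics/c3.png',np.vstack([cv2.resize(a,(480,288),interpolation=2),cv2.resize(b,(480,400),interpolation=2)[:312]]))
"
```

```text
time: 4.5
ee_pos: [0.4878, -0.3816, 0.0075]
eef_rot: [0.675, 0.738, 0.0, 0.0]
ft_force: [0.2, 0.7, 0.6]
width: 0.0236
grip_force: 50.0
time: 5.3
ee_pos: [0.4875, -0.3815, 0.1475]
eef_rot: [0.675, 0.738, 0.0, 0.0]
ft_force: [-0.3, -0.1, -2.2]
width: 0.0235
grip_force: 50.0
[500.  147.7  -1.3] turn 0 (yaw now 5.1)
```

View pics/c3.png

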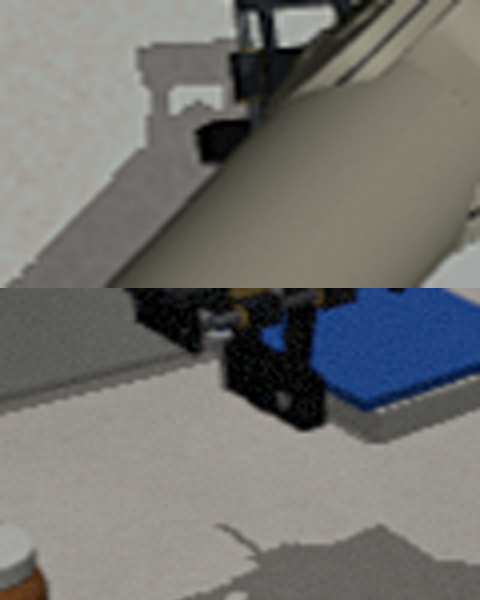

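Puller is held (24 mm wide, 50 N), handle along the tool's x. Carry it above the loop.

```bash
python3 -m crank '[[[40,12,-3,0,-1],[80,24,-3,0,-1],[120,35,-3,0,-1],[160,47,-3,0,-1],[200,59,-3,0,-1],[240,71,-3,0,-1],[280,83,-3,0,-1],[320,95,-3,0,-1],[360,107,-3,0,-1],[400,120,0,0,-1],[440,135,5,0,-1],[470,145,15,0,-1],[490,150,25,0,-1],[502,153,35,0,-1],[502,153,35,0,-1],[502,153,35,0,-1],[502,153,35,0,-1]]]'
python3 -c "
from h import *
cam('top','top2');cam('scene','scene2');go(.5955,.132,.113,5)
a=cv2.imread('pics/top2.png')[150:250,200:330];b=cv2.imread('pics/scene2.png')[130:280,190:390]
cv2.imwrite('pics/c4.png',np.vstack([cv2.resize(a,None,fx=3,fy=3,interpolation=2),cv2.resize(b,(390,292),interpolation=2)]))
cv2.imwrite('pics/c4.png',np.hstack([cv2.resize(a,(390,300),interpolation=2),cv2.resize(b,(400,300),interpolation=2)]))
"
```

```text
time: 7.1
ee_pos: [0.596, 0.1297, 0.1131]
eef_rot: [0.676, 0.737, 0.0, 0.0]
ft_force: [-1.1, -1.0, -0.2]
width: 0.0238
grip_force: 50.0
[ 1.6 -0.4  0.2] turn -0.0 (yaw now 5.0)
```

View pics/c4.png

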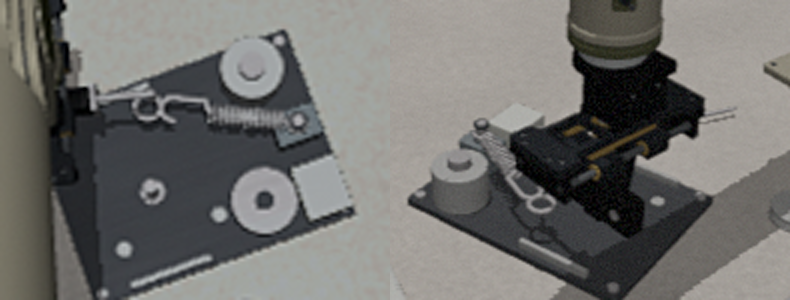

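```bash
python3 -c "
from h import *
crop('top2',218,165,308,232,8.5,'c5')"
```

```text
(no output)
```

View pics/c5.png

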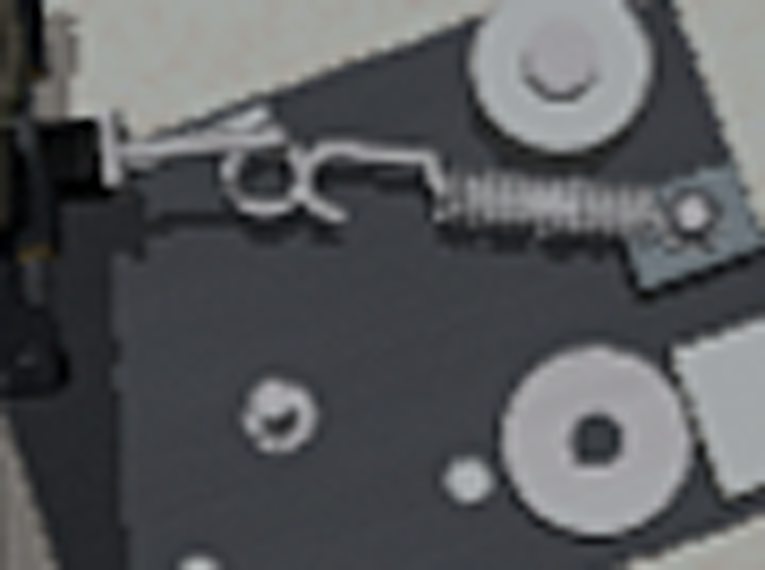

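```bash
python3 - <<'E'
from h import *
np.set_printoptions(precision=4,suppress=True)
t=lambda u,v,z: px("top2",218+u/8.5,165+v/8.5,z)
print("eye",t(263,178,.057),"prong",t(276,131,.1355),t(287,129,.1355),"shank root",t(120,151,.1355))
print("post foot",t(281,415,.016),"head",t(272,406,.076),"pivot",[t(693,212,z)for z in(.057,.068,.076)])
s=r.read_state();M=R.from_quat(s["eef_rot"]).as_matrix();print("prong model",s["ee_pos"]-.1065*M[:,0])
E
```

```text
eye [0.6029 0.0265 0.057 ] prong [0.6057 0.0175 0.1355] [0.6064 0.0136 0.1355] shank root [0.5988 0.0729 0.1355]
post foot [0.5179 0.0217 0.016 ] head [0.5144 0.022  0.076 ] pivot [array([ 0.5889, -0.1348,  0.057 ]), array([ 0.587 , -0.1341,  0.068 ]), array([ 0.5856, -0.1336,  0.076 ])]
prong model [0.6052 0.0243 0.1132]
```

```bash
python3 -m crank '[[[2,0,10,0,-1],[5,-1,20,0,-1],[5,-1,30,0,-1],[5,-1,38,0,-1],[5,-1,42,0,-1],[5,-1,42,0,-1],[5,-1,42,0,-1]]]'
python3 -c "
from h import *
cam('top','top3');crop('top3',228,172,268,202,20,'c6')
s=r.read_state();M=R.from_quat(s['eef_rot']).as_matrix();print('prong model',s['ee_pos']-.1075*M[:,0])"
```

```text
time: 7.9
ee_pos: [0.5944, 0.1367, 0.0707]
eef_rot: [0.675, 0.738, 0.0, 0.0]
ft_force: [0.3, 0.2, -1.2]
width: 0.0238
grip_force: 50.0
prong model [0.60405994 0.02974248 0.07089198]
```

View pics/c6.png

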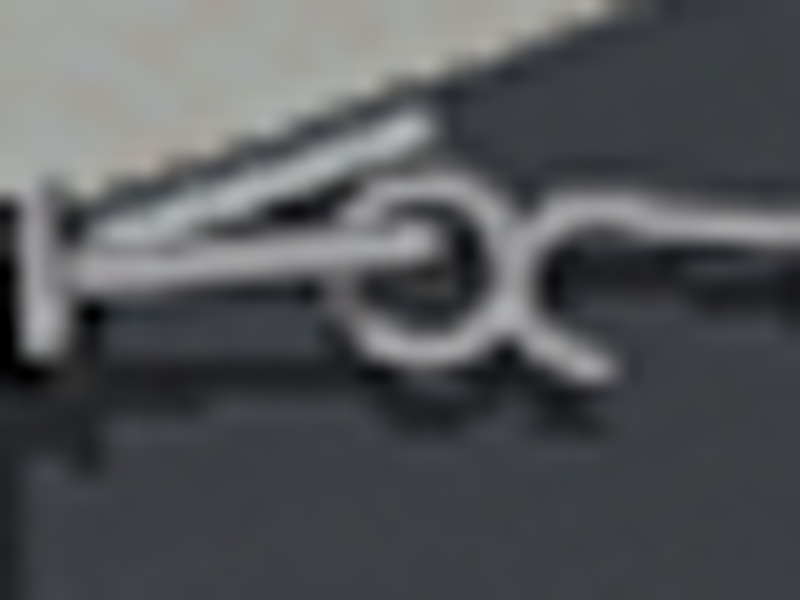

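```bash
python3 - <<'E'
from h import *
t=lambda u,v,z: px("top3",228+u/20,172+v/20,z)
print("eye",t(426,269,.057),"prong",t(420,240,.093),"end",t(445,240,.093))
E
```

```text
eye [0.60445027 0.02535747 0.057     ] prong [0.6025395  0.02432389 0.093     ] end [0.60251374 0.02043313 0.093     ]
```

```bash
python3 -m crank '[[[0,2,0,0,-1],[0,2,3,0,-1],[0,2,6,0,-1],[0,2,9,0,-1],[0,2,12,0,-1],[0,2,14,0,-1],[0,2,14,0,-1],[0,2,14,0,-1]]]'
```

```text
time: 8.75
ee_pos: [0.5962, 0.137, 0.0565]
eef_rot: [0.675, 0.738, 0.0, -0.0]
ft_force: [0.0, 0.0, -1.0]
width: 0.0234
grip_force: 50.0
```

```bash
python3 -m crank '[[[0,0,3,0,-1],[0,0,6,0,-1],[0,0,9,0,-1],[0,0,12,0,-1],[0,0,12,0,-1],[0,0,12,0,-1]]]'; python3 - <<'E'
from h import *
P=np.array([.588,-.1345]);post=np.array([.516,.0218]);d=post-P;L=np.hypot(*d);a1=np.degrees(np.arctan2(d[1],d[0]));print("L",L,"ang",a1)
s=r.read_state();M=R.from_quat(s["eef_rot"]).as_matrix();print(s["ee_pos"],s["ft_force"])
pr0=np.array([.6045,.0245])
for rad,a in[(.167,84.1),(.187,84.1),(.223,84.1)]+[(L+.052,x)for x in(88,92,96,100,104,108,112,a1)]+[(L+.04,a1),(L+.03,a1),(L+.023,a1)]:
    p=P+rad*np.array([np.cos(np.radians(a)),np.sin(np.radians(a))]);e=p-pr0
    print(round(rad*1e3),round(a,1),np.round(M[:2,:2].T@e*1e3,1),p.round(4))
E
```

```text
time: 9.35
ee_pos: [0.5962, 0.137, 0.0444]
eef_rot: [0.675, 0.738, -0.0, -0.0]
ft_force: [0.2, 0.4, -0.9]
width: 0.0237
grip_force: 50.0
L 0.17208628649604824 ang 114.73328319443512
[0.59622313 0.13698137 0.04444626] [ 0.17200098  0.39741381 -0.92881852]
167 84.1 [7.  1.3] [0.6052 0.0316]
187 84.1 [26.7  5.1] [0.6072 0.0515]
223 84.1 [62.  11.9] [0.6109 0.0873]
224 88 [65.5 -2.9] [0.5958 0.0894]
224 92 [ 66.8 -18.5] [0.5802 0.0894]
224 96 [ 67.1 -34.1] [0.5646 0.0884]
224 100 [ 66.3 -49.7] [0.5491 0.0862]
224 104 [ 64.4 -65.3] [0.5338 0.0829]
224 108 [ 61.5 -80.6] [0.5188 0.0786]
224 112 [ 57.5 -95.7] [0.5041 0.0733]
224 114.7 [  54.1 -105.9] [0.4942 0.069 ]
212 114.7 [  42.8 -101.9] [0.4993 0.0581]
202 114.7 [ 33.4 -98.5] [0.5034 0.049 ]
195 114.7 [ 26.8 -96.1] [0.5064 0.0427]
```

```bash
for i in 1; do python3 -m crank '[[[2,0,0,0,-1],[4,1,0,0,-1],[4,1,0,0,-1]]]'; python3 -m crank '[[[2,0,0,0,-1],[2,0,0,0,-1]]]'; python3 -m crank '[[[2,0.5,0,0,-1],[2,0.5,0,0,-1]]]';python3 -m crank '[[[2,0.5,0,0,-1],[2,0.5,0,0,-1]]]'; python3 -m crank '[[[2,0.5,0,0,-1],[2,0.5,0,0,-1]]]'; done | egrep 'ee_pos|ft_f'
```

```text
ee_pos: [0.597, 0.1417, 0.0447]
ft_force: [-0.0, 0.5, -1.1]
ee_pos: [0.5967, 0.1435, 0.0445]
ft_force: [-0.5, 0.4, -2.1]
ee_pos: [0.597, 0.1449, 0.0445]
ft_force: [-0.9, -2.7, -1.6]
ee_pos: [0.5973, 0.1471, 0.0445]
ft_force: [-0.9, -2.5, -1.1]
ee_pos: [0.5976, 0.1494, 0.0445]
ft_force: [-0.4, -2.2, -1.4]
```

```bash
cat >> h.py <<'E'
P=np.array([.588,-.1345]);post=np.array([.5168,.0218]);D=post-P;L=np.hypot(*D);A1=np.degrees(np.arctan2(D[1],D[0]))
def rel(pts,off=.112):
    s=r.read_state();M=R.from_quat(s["eef_rot"]).as_matrix()[:2,:2];pr=s["ee_pos"][:2]-off*M[:,0]
    v=pr-P;print("L",L,"A1",A1,"prong now rad",np.hypot(*v),"ang",np.degrees(np.arctan2(v[1],v[0])),"F",s["ft_force"].round(1),"F.rad",round(-s["ft_force"][:2]@v/np.hypot(*v),2))
    for rad,a in pts:
        p=P+rad*np.array([np.cos(np.radians(a)),np.sin(np.radians(a))]);print(round(rad*1e3),round(a,1),np.round(M.T@(p-pr)*1e3,1))
E
python3 -c "
from h import *
rel([(.19,84),(.21,84),(L+.051,84)]+[(L+.051,x)for x in(86,88,90,92,94,96,98,100,102,104,106)])"
```

```text
L 0.17175310768658594 A1 114.49088910479651 prong now rad 0.17343738692465635 ang 83.52022883434714 F [-0.4 -2.2 -1.4] F.rad 2.24
190 84 [16.5  1.8]
210 84 [36.2  5.6]
223 84 [48.7  8.1]
223 86 [50.   0.4]
223 88 [51.1 -7.3]
223 90 [ 52. -15.]
223 92 [ 52.5 -22.8]
223 94 [ 52.8 -30.6]
223 96 [ 52.8 -38.3]
223 98 [ 52.5 -46.1]
223 100 [ 52.  -53.9]
223 102 [ 51.2 -61.6]
223 104 [ 50.1 -69.3]
223 106 [ 48.8 -76.9]
```

```bash
python3 -m crank '[[[6,0,0,0,-1],[12,1,0,0,-1],[18,2,0,0,-1],[24,3,0,0,-1],[30,4,0,0,-1],[36,5,0,0,-1],[42,6.5,0,0,-1],[49,8,0,0,-1],[50,0,0,0,-1],[51,-7,0,0,-1],[52,-15,0,0,-1],[52.5,-23,0,0,-1],[53,-31,0,0,-1],[53,-38,0,0,-1],[52.5,-46,0,0,-1],[52,-54,0,0,-1],[51,-62,0,0,-1],[50,-69,0,0,-1],[49,-77,0,0,-1],[49,-77,0,0,-1]]]'
python3 -c "
from h import *
cam('top','top4');crop('top4',218,165,308,232,8.5,'c7')
rel([(L+.051,x)for x in(106,107.5,109,110.5,112,113.5,A1)])"
```

```text
time: 12.45
ee_pos: [0.5159, 0.1906, 0.0446]
eef_rot: [0.675, 0.738, -0.0, 0.0]
ft_force: [2.2, -5.9, -1.5]
width: 0.0236
grip_force: 50.0
L 0.17175310768658594 A1 114.49088910479651 prong now rad 0.22241147459282415 ang 106.11097662522646 F [ 2.3 -6.1 -1.5] F.rad 6.46
223 106 [0.4 0.4]
223 107.5 [-0.8 -5.4]
223 109 [ -2.1 -11. ]
223 110.5 [ -3.6 -16.7]
223 112 [ -5.2 -22.3]
223 113.5 [ -7.  -27.8]
223 114.5 [ -8.2 -31.5]
```

View pics/c7.png

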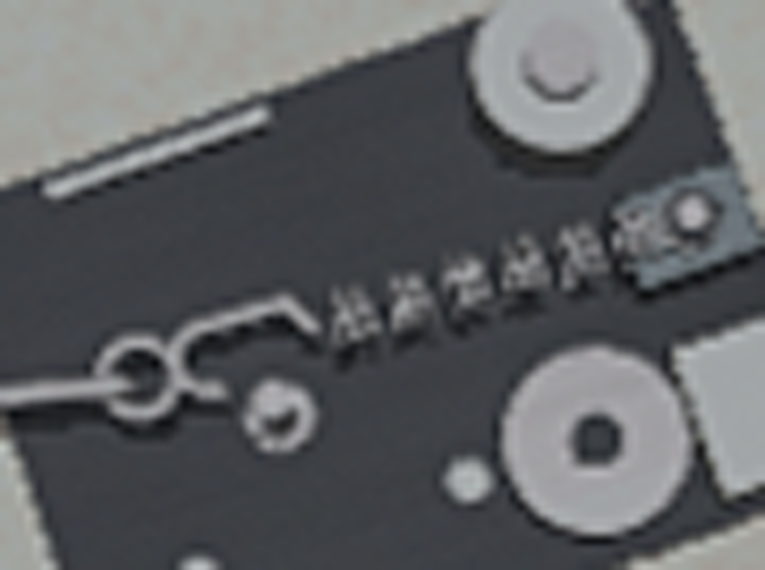

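```bash
python3 -m crank '[[[-1,-5,0,0,-1],[-2,-11,0,0,-1],[-3.5,-16.5,0,0,-1],[-5,-22,0,0,-1],[-6,-25,0,0,-1],[-7,-28,0,0,-1],[-7,-28,0,0,-1],[-7,-28,0,0,-1]]]'
python3 -c "
from h import *
rel([(L+.051,x)for x in(113.5,114.5,115.5)])"
python3 -m crank '[[[-1,-2,0,0,-1],[-1,-3.5,0,0,-1],[-1,-3.5,0,0,-1],[-1,-3.5,0,0,-1]]]'
python3 -c "
from h import *
rel([(L+x,A1)for x in(.051,.046,.041,.036,.03,.026,.023)])"
```

```text
time: 13.3
ee_pos: [0.4897, 0.1815, 0.0448]
eef_rot: [0.675, 0.738, 0.0, 0.0]
ft_force: [3.3, -5.4, -1.1]
width: 0.0238
grip_force: 50.0
L 0.17175310768658594 A1 114.49088910479651 prong now rad 0.22272171457084053 ang 113.38432217110658 F [ 3.3 -5.4 -1.1] F.rad 6.26
223 113.5 [-0.1 -0.4]
223 114.5 [-1.4 -4.1]
223 115.5 [-2.7 -7.8]
time: 13.7
ee_pos: [0.4864, 0.1802, 0.0448]
eef_rot: [0.675, 0.738, 0.0, 0.0]
ft_force: [2.5, -5.9, -2.7]
width: 0.0236
grip_force: 50.0
L 0.17175310768658594 A1 114.49088910479651 prong now rad 0.2229097825188395 ang 114.29419633248638 F [ 2.5 -5.9 -2.7] F.rad 6.38
223 114.5 [-0.4 -0.7]
218 114.5 [-5.1  1. ]
213 114.5 [-9.8  2.7]
208 114.5 [-14.5   4.3]
202 114.5 [-20.2   6.3]
198 114.5 [-24.    7.6]
195 114.5 [-26.8   8.6]
```

```bash
python3 -m crank '[[[-1,-0.5,0,0,-1],[-3,0.3,0,0,-1],[-5,1,0,0,-1],[-6.5,1.5,0,0,-1],[-8,2,0,0,-1],[-9.5,2.5,0,0,-1],[-11,3,0,0,-1],[-12.5,3.6,0,0,-1],[-14,4,0,0,-1],[-14,4,0,0,-1]]]'|grep ft; python3 -c "
from h import *
rel([(L+x,A1)for x in(.034,.03,.026,.023)])"
for i in 1 2 ; do python3 -m crank '[[[-1,0.3,0,0,-1],[-2,0.7,0,0,-1],[-2,0.7,0,0,-1]]]'|grep ft; done;  python3 -c "
from h import *
rel([(L+x,A1)for x in(.03,.026,.023)])"
```

```text
ft_force: [2.2, -4.6, -1.8]
L 0.17175310768658594 A1 114.49088910479651 prong now rad 0.20840257993682168 ang 114.50500205675968 F [ 2.2 -4.6 -1.8] F.rad 5.09
206 114.5 [-2.5  0.9]
202 114.5 [-6.3  2.3]
198 114.5 [-10.    3.6]
195 114.5 [-12.9   4.6]
ft_force: [1.8, -4.2, -1.4]
ft_force: [2.0, -4.5, -2.2]
L 0.17175310768658594 A1 114.49088910479651 prong now rad 0.20429861687056403 ang 114.56403652869783 F [ 2.  -4.5 -2.2] F.rad 4.95
202 114.5 [-2.3  1.1]
198 114.5 [-6.1  2.4]
195 114.5 [-8.9  3.4]
```

```bash

for i in 1 2 3; do python3 -m crank '[[[-1,0.3,0,0,-1],[-2,0.7,0,0,-1],[-2,0.7,0,0,-1]]]'|grep ft; done;  python3 -c "
from h import *
rel([(L+x,A1)for x in(.03,.026,.023)])"
```

```text
ft_force: [2.1, -3.8, -0.9]
ft_force: [2.1, -1.5, -0.4]
ft_force: [-0.5, 0.3, -1.8]
L 0.17175310768658594 A1 114.49088910479651 prong now rad 0.19839956837273817 ang 114.63209810755517 F [-0.5  0.3 -1.8] F.rad -0.42
202 114.5 [ 3.3 -0.7]
198 114.5 [-0.4  0.7]
195 114.5 [-3.3  1.7]
```

Tension has passed to the post. Centre the prong in the loop and lift slowly.

```bash

python3 -m crank '[[[-2,0.7,0,0,-1],[-4.5,1.6,0,0,-1],[-4.5,1.6,0,0,-1]]]'|egrep 'ft|pos'
python3 -m crank '[[[0,0,-2,0,-1],[0,0,-4,0,-1],[0,0,-6,0,-1],[0,0,-6,0,-1]]]'|egrep 'ft|pos'
python3 -m crank '[[[0,0,-2,0,-1],[0,0,-4,0,-1],[0,0,-6,0,-1],[0,0,-6,0,-1]]]'|egrep 'ft|pos'
```

```text
ee_pos: [0.4977, 0.1524, 0.0445]
ft_force: [0.1, 0.8, -0.6]
ee_pos: [0.4977, 0.153, 0.0509]
ft_force: [-0.7, -0.5, -1.5]
ee_pos: [0.4977, 0.1529, 0.0569]
ft_force: [-0.9, -0.9, -2.4]
```

```bash

python3 -m crank '[[[0,0,-3,0,-1],[0,0,-6,0,-1],[0,0,-10,0,-1],[0,0,-15,0,-1],[0,0,-25,0,-1],[0,0,-40,0,-1],[0,0,-70,0,-1],[0,0,-100,0,-1],[40,0,-100,0,-1],[80,0,-100,0,-1],[80,0,-100,0,-1]]]'|egrep 'ft|pos'
python3 -c "
from h import *
cam('top','top5');cam('scene','scene5')
a=cv2.imread('pics/top5.png')[165:232,218:308];b=cv2.imread('pics/scene5.png')[130:280,190:390]
cv2.imwrite('pics/c8.png',np.hstack([cv2.resize(a,(400,298),interpolation=2),cv2.resize(b,(397,298),interpolation=2)]))
go(.519,.370,.15,-2.8);go(.519,.365,.0135,-2.8)"
```

```text
ee_pos: [0.489, 0.2388, 0.1573]
ft_force: [-0.6, -1.0, -1.2]
[133.5  41.    6.9] turn 8.0 (yaw now 5.2)
[128.6  40.5 143.5] turn 8.0 (yaw now 5.2)
```

View pics/c8.png

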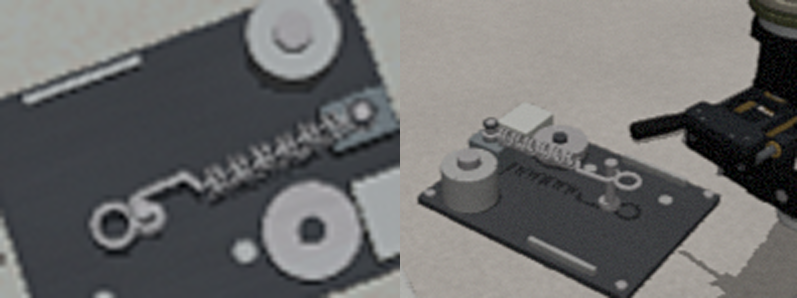

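Hook is seated round the post with the coils stretched (post at ~(150,215) in the left crop), prong clear. Now the tray.

```bash
python3 -c "
from h import *
go(.521,.4066,.1573,-2.8)"
python3 -m crank '[[[0,0,0,0,-1],[30,8,0,2,-1],[60,15,0,4,-1],[95,22,0,6,-1],[130,36,0,8,-1],[150,42,0,8,-1],[170,46,0,8,-1],[170,46,0,8,-1],[170,46,20,8,-1],[170,46,50,8,-1],[170,46,80,8,-1],[170,46,100,8,-1],[170,46,115,8,-1],[170,46,122,8,-1],[170,46,122,8,-1]]]'|egrep 'ft|pos';  python3 -c "
from h import *
go(.521,.4066,.0125,-2.8)"
```

```text
[169.8  46.3  -0.4] turn 8.0 (yaw now 5.2)
ee_pos: [0.5214, 0.4052, 0.0343]
ft_force: [0.2, -0.5, -0.8]
[ 1.4 -0.4 21.8] turn -0.2 (yaw now -3.0)
```

```bash
python3 -m crank '[[[0,0,5,0,-1],[0,0,10,0,-1],[0,0,15,0,-1],[0,0,18,0,-1],[0,0,20,0,-1],[0,0,21.5,0,-1],[0,0,21.5,0,-1],[0,0,21.5,0,-1],[0,0,21.5,0,-0.2],[0,0,21.5,0,-0.2],[0,0,21.5,0,-0.2],[0,0,21.5,0,-0.2],[0,0,21.5,0,-0.2],[0,0,21.5,0,-0.2]]]'; python3 -m crank '[[[0,0,0,0,-0.2],[0,0,-15,0,-0.2],[0,0,-40,0,-0.2],[0,0,-80,0,-0.2],[0,0,-120,0,-0.2],[0,0,-160,0,-0.2],[-40,-60,-160,0,-0.2],[-80,-100,-160,0,-0.2],[-120,-100,-160,0,-0.2],[-160,-100,-160,0,-0.2],[-200,-100,-160,0,-0.2],[-240,-100,-160,0,-0.2],[-240,-100,-160,0,-0.2]]]'; python3 -c "
from h import *
cam('top','top6');cam('scene','scene6')
a=cv2.imread('pics/top6.png')[150:260,100:340];b=cv2.imread('pics/scene6.png')[180:400,200:500]
cv2.imwrite('pics/c9.png',np.vstack([cv2.resize(a,(600,275),interpolation=2),cv2.resize(b,(436,320),interpolation=2)[:, :436].copy() if 0 else cv2.copyMakeBorder(cv2.resize(b,(436,320)),0,0,0,164,0)]))"
```

```text
time: 21.4
ee_pos: [0.5213, 0.406, 0.0131]
eef_rot: [0.725, 0.689, 0.0, -0.0]
ft_force: [-0.2, -0.4, 0.3]
width: 0.0348
grip_force: 0.0
time: 22.7
ee_pos: [0.4096, 0.1665, 0.1742]
eef_rot: [0.727, 0.686, 0.001, -0.001]
ft_force: [-0.0, 0.4, -0.5]
width: 0.0345
grip_force: 0.0
```

View pics/c9.png

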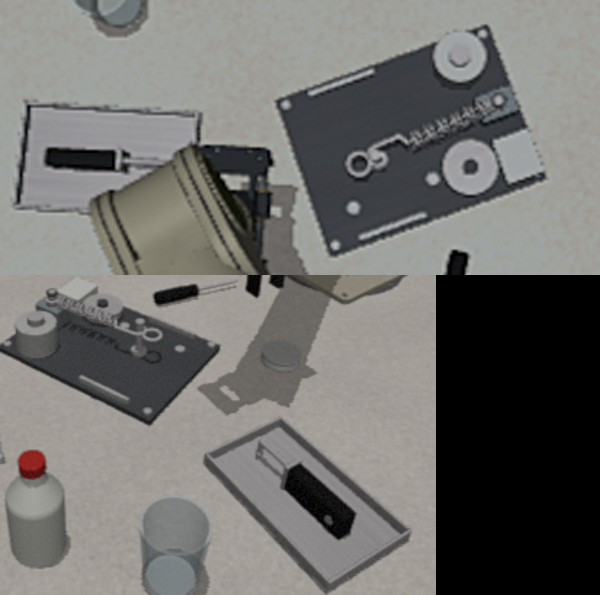

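The puller lies wholly inside the tray, at about (90,158) in the top crop, and the hook holds on the post at about (377,158). The gripper is clear of everything.

```bash
python3 -c "
from bench import r
print(r.close_job())"
```

```text
the job is handed in; nothing more can be done
None
```

The spring's hook is seated on the post under tension, the puller lies in the tray, and the job was handed in at about 23 s of the 64 s allowed; no verdict came back.

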